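Reach the fume extractor nozzle out one hole and set the suction dial

ROBOT

A 6-joint arm with a two-finger parallel gripper is mounted at the origin on the work surface. World frame = base frame: x ahead of the robot, y to its left, z up, the work surface at z = 0. Lengths are in m, angles in rad, forces in N, time in s.
With the tool pointing down it reaches from about 0.25 to 0.775 m from the base axis. Payload 4 kg.
Tool frame: the origin (TCP) lies at the very end of the fingers, on their centre line; the grasp point (between the pads) lies 19 mm behind it; y points along the fingers, x is the direction in which the jaws open and shut, and the axes are right-handed (so a half turn about y gives the same grasp; the last joint's range is limited). The gripper opens to 94 mm and grips with 3 to 60 N. Pads are 16 mm wide; open, the fingers measure 119 mm over their backs; the gripper's body (75 mm by 177 mm) begins 78 mm behind the grasp point.
Start: joints at [1.175, 0.087, 1.371, -0, 1.684, -0.103], TCP at [0.159, 0.527, 0.206] pointing down, gripper open.
Joint ranges: [-3.1, 3.1], [-0.76, 2.03], [0.27, 2.55], [-1.08, 4.22], [0.17, 2.65], [-2.57, 2.57]. Speed limits (rad/s): [2.79, 2.79, 3.14, 3.14, 3.14, 3.14].

INTERFACE

Orientations are given as [roll, pitch, yaw] about the fixed x, y, z axes, in that order (R = Rz(yaw) Ry(pitch) Rx(roll)).
In Python, from bench import robot gives the robot as it stands.
- The arm moves only by the shell command python3 -m handwheel 'ROWS' [OPENING]. ROWS is JSON, a list of rows, each an object with "delta_pos": the shift along the tool's x, y, z in mm, a list of three; "yaw": the turn about the tool's y in rad. A call has 1 to 12 rows; each row is the pose to reach, as a shift and turn from the pose commanded when the call began, along the tool's axes at that moment; what a row does not reach only later rows make up. A row lasts 1/10 s, in which the tool goes at most 50 mm and 8.59 degrees, less where a joint would pass 70% of its speed; a pose out of reach is approached as far as the arm can. A call with a gripper value outside its range is refused whole. OPENING is the closure in counts, from 0 (fully open) to 255 (shut), set as the call begins (- or left out, the last holds). The fingers move at their own pace and stop on an object; the grip force is fixed at half the most. Time passes only in rows, so rows that repeat a pose let the fingers close. It gives the time, the measured TCP pose, the force and the opening at its end, in the units of the state.
- robot.get_obs(): the state, without advancing time (a new reading comes with each control period).
- robot.snapshot(name): name is "scene" or "side" or "wrist"; returns a dict with "image" (420x560x3 uint8, red, green, blue), "fx", "fy", "cx", "cy" (pixels), "rvec" (rotation vector, rad) and "tvec" (3), from world to camera coordinates, as OpenCV has them. Camera axes: x right, y down, z forward; pixel columns grow to the right and rows downward; lengths in m; the calibration is good to about 2 mm. A picture is of the moment at which its call begins. There is no depth.
- robot.close_job(): hands the job in, once; it reports no verdict.
The state is a dict: "time": time; "joint_positions": joint angles; "qvel": joint speeds; "joint_torque": joint torques, N m; "tool_pos": TCP position; "ee_rot": TCP orientation; "wrist_force": force on the tool from outside, world axes, zero at the start; "wrist_torque": the same for the moment, N m; "width": finger opening in m.
Only numpy, scipy, OpenCV 4.12 (cv2) and the standard library are available. Lean on these libraries where they do the work, as an engineer would, in place of code of your own. Each camera call takes 0.05 s, during which the arm holds its last target.

TASK

Bring the bench fume extractor over the circuit board: squeeze the brass spring button on its telescoping tube flush, slide the tube out by one hole until the button snaps out through the hole in the blue collar, and turn the dial on the box until its pointer stands on the orange mark. Stop pulling as soon as it clicks, because the collar is only lightly clamped and must not be dragged off its setting, and leave the other things on the bench where they are.

Things in the scene. Friction and masses are not known exactly. Their poses are not given: they have to be found in the camera images.
- unit: Fume extractor, a cream box 140 x 160 x 130 mm (x, y, z) fixed to the bench; origin at the centre of its underside, z up. A horizontal suction tube leaves its -y face, axis 100 mm above the bench; the dial stands in the middle of its top.
- snap_axis (a point): Point on the tube's axis under the snap button, fixed to the box, 80 mm from its face. x: along the tube away from the box (the way to pull). z: the way the button sticks out, 35 deg above level, on the robot's side. y: square to both, 35 deg from straight up. A gripper coming in along -y, closing along z, has one finger on the button, the other on bare tube; 30 mm clear around.
- sleeve_hole (a point): The first hole, on the grey outer sleeve's surface, 17 mm from the tube's axis; it moves with the sleeve. The sleeve is 34 mm across and 178 mm long: it begins 63 mm from this hole on the box's side and ends in a black and teal nozzle (up to 72 mm across) that begins 98 mm beyond it. It carries the holes past the button, which stays where it is.
- sleeve (a joint): Slide of the sleeve, m, along x of snap_axis: 0 at the start (locked in its first hole, about 1 mm of play either way), grows when pulled away from the box, about 2 N of friction, end stop at 0.060. The next hole is the black-rimmed one in the blue collar, between button and box; it was set by hand, 35 to 45 mm from the first, different each time: feel for the click.
- snap (a joint): Brass button, 12 mm across, round top, m pressed: 0 fully out (5.5 mm proud of the sleeve), 0.0055 flush, about 0.0065 under the sleeve's wall; spring 4 N out, 8.4 N flush. The sleeve comes free only when it is flush (up to about 10 N more to start it); after 7 mm of slide the wall keeps it down until a hole comes over it, when it snaps out and stops the sleeve.
- collar (a joint): How far the blue collar (24 mm long, around the sleeve) has been dragged along the sleeve from its setting, m: 0 at the start, negative towards the box. It gives way at about 20 N of pull on the locked sleeve and must stay within 4 mm.
- dial_grip (a point): Point on the dial's vertical axis at the height to grip it, 37 mm above the top of the box. The dial's finger bar is 49 mm long, 14 mm wide and 32 mm high (from 14 to 44 mm above the box) and lies along this point's x axis; the white pointer line on its top lies at the -x end. z is up; the point turns with the dial.
- dial (a joint): Dial angle, rad, 0 to 4.18: grows clockwise seen from above; at 0 the pointer points to the box's -x side. It stays where it is left (friction about 0.04 N m). The orange mark is at 1.90; thin dark marks stand every 0.38 rad.
- dial_mark (a point): The orange mark on the top of the box, 46 mm from the dial's axis.
- board: Green circuit board 110 x 96 mm in a low aluminium frame (130 x 112 mm, 24 mm high), fixed beneath the nozzle.
- meter: Orange-brown multimeter lying flat, 170 x 85 x 36 mm, loose; origin at its underside.
- small_meter: Light blue multimeter lying flat, 128 x 64 x 36 mm, loose; origin at its underside.
- screwdriver: Green-handled screwdriver, 180 mm, loose, between robot and tube; origin at the middle of its underside.
- spool: Solder spool, 60 mm across and 46 mm high, standing loose; origin at its underside.
- flux: Yellow jar, 52 mm across and 55 mm high, standing loose; origin at its underside.
- drill: Grey cordless drill lying on its side, about 220 x 180 x 50 mm, loose; origin at the underside of its motor housing.

How it is judged:
By the outcome, as a careful person would: the job done as asked, in the order asked, and still so for the second after the job is handed in, with the robot touching nothing.
It also fails if it takes over 51 s, if anything falls off the work surface, if the arm or the gripper's body presses on something with over 40 N, if the wrist force passes 120 N, or if a joint passes its speed limit or range.

## Working session

There is one attempt and no reset: what is moved stays moved. The work goes in short steps, Python scripts to look and compute and a shell command to move; the robot and the scene stay as the last step left them, time stands still between calls to the robot, and variables do not carry over. Pictures are saved under pics/ and viewed, and the job is handed in when it is done.

```bash
ls; mkdir -p pics
cat > h.py <<'E'
import numpy as np, cv2
from bench import robot
def snap(n,f):
    s=robot.snapshot(n); cv2.imwrite('pics/'+f+'.png',s['image'][:,:,::-1]); np.savez('pics/'+f,**{k:np.array(v) for k,v in s.items()}); return s
def load(f): return dict(np.load('pics/'+f+'.npz'))
def K(s): return np.array([[s['fx'],0,s['cx']],[0,s['fy'],s['cy']],[0,0,1.]],float)
def proj(s,P): return cv2.projectPoints(np.array(P,float).reshape(-1,1,3),np.array(s['rvec'],float),np.array(s['tvec'],float),K(s),None)[0].reshape(-1,2)
def ray(s,u,v):
    R=cv2.Rodrigues(np.array(s['rvec'],float))[0]; c=-R.T@np.array(s['tvec'],float).ravel()
    d=R.T@np.linalg.inv(K(s))@[u,v,1]; return c,d/np.linalg.norm(d)
def atz(s,u,v,z):
    c,d=ray(s,u,v); return c+d*(z-c[2])/d[2]
def tri(obs):
    A=np.zeros((3,3));b=np.zeros(3)
    for s,u,v in obs:
        c,d=ray(s,u,v);M=np.eye(3)-np.outer(d,d);A+=M;b+=M@c
    return np.linalg.solve(A,b)
E
python3 - <<'E'
from h import *
for n in ['scene','side','wrist']: snap(n,n+'0')
o=robot.get_obs()
for k in o: print(k,np.round(o[k],4))
E
```

```text
pics
time 0.15
joint_positions [ 1.1749  0.0878  1.3719 -0.      1.6836 -0.1031]
qvel [-0.0003 -0.0009 -0.0037  0.0019 -0.0016  0.0007]
joint_torque [ 1.30000e-03 -3.40641e+01 -3.02793e+01  7.19000e-02  3.06000e-02
 -1.00000e-04]
tool_pos [0.1586 0.5262 0.2046]
ee_rot [-1.5706  0.0017  1.278 ]
wrist_force [-0.566   0.2744  1.0681]
wrist_torque [ 0.0222 -0.0053  0.0249]
width 0.0942
```

View pics/scene0.png

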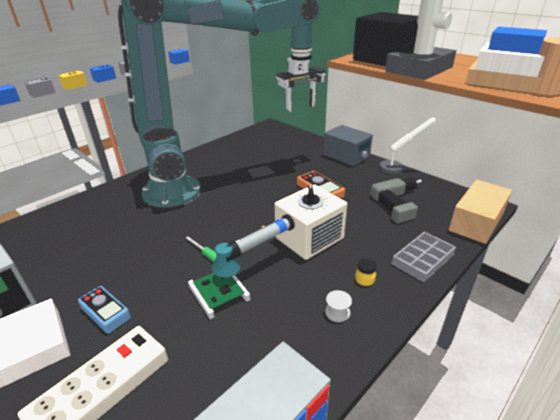

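View pics/side0.png

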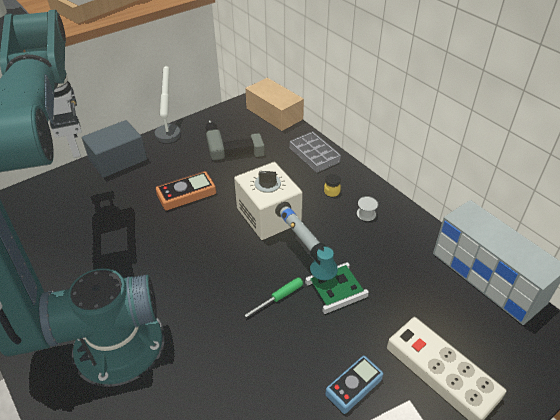

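View pics/wrist0.png

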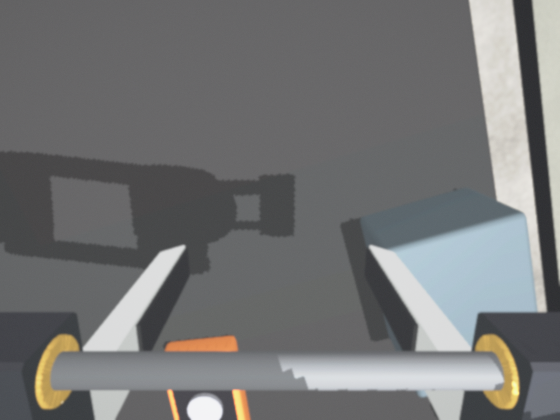

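Scene: box top around (310,205), tube running to the nozzle at (225,260). Side: box at (268,195), button near (290,222), nozzle (322,262). I'll enlarge both.

Run:
```python
from h import *
a=cv2.imread('pics/scene0.png')[170:290,200:360]; cv2.imwrite('pics/c1.png',cv2.resize(a,None,fx=5,fy=5,interpolation=cv2.INTER_CUBIC))
a=cv2.imread('pics/side0.png')[155:275,220:360]; cv2.imwrite('pics/c2.png',cv2.resize(a,None,fx=5,fy=5,interpolation=cv2.INTER_CUBIC))
```

```text
(no output)
```

View pics/c1.png

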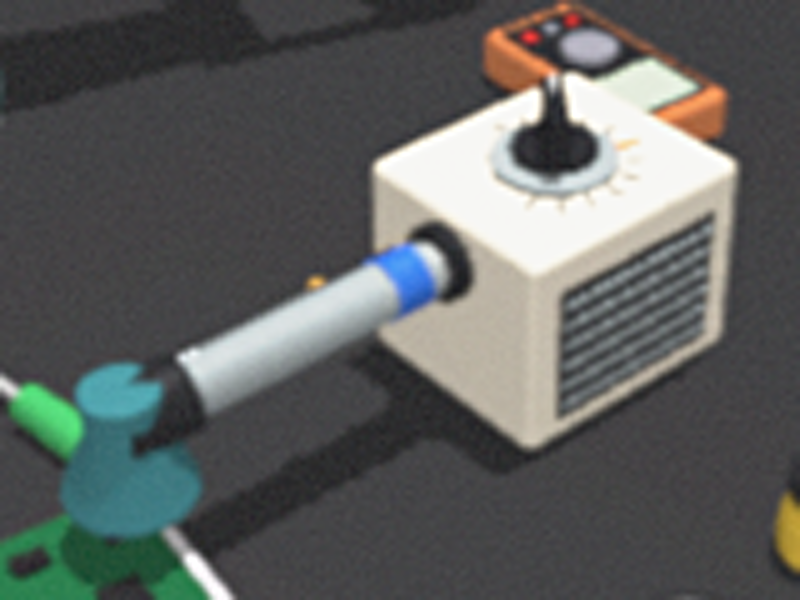

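View pics/c2.png

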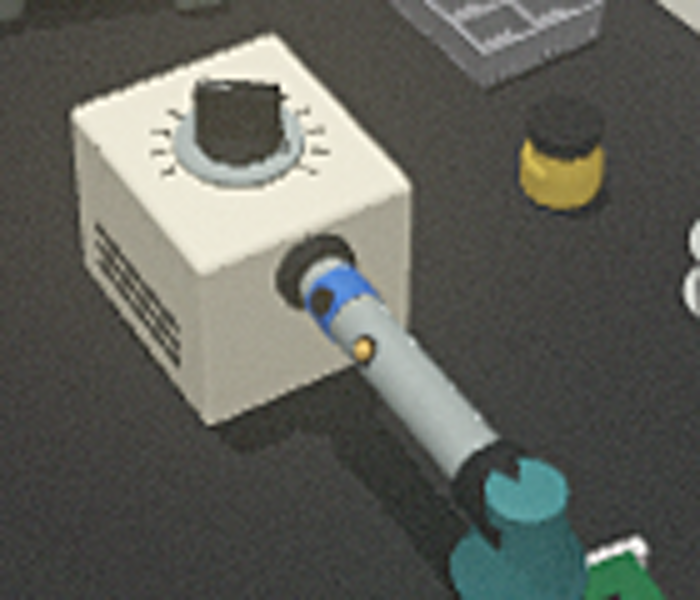

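```bash
cat > fit.py <<'E'
from h import *
from scipy.optimize import least_squares
S=load('scene0');D=load('side0')
cs=lambda U,V:((U+.5)/5-.5+200,(V+.5)/5-.5+170)
cd=lambda U,V:((U+.5)/5-.5+220,(V+.5)/5-.5+155)
# order: A tubeface robot-side, B tubeface far, C back far, E back robot-side
sc=[cs(375,165),cs(537,275),cs(737,160),cs(560,75)]
si=[cd(205,272),cd(410,185),cd(272,35),cd(75,112)]
E
python3 - <<'E'
from fit import *
for a,b in zip(sc,si): print(atz(S,*a,.13).round(4),atz(D,*b,.13).round(4),tri([(S,*a),(D,*b)]).round(4))
print('button',tri([(S,*cs(315,284)),(D,*cd(361,349))]).round(4))
E
```

```text
[0.4794 0.0641 0.13  ] [0.4726 0.0638 0.13  ] [0.4751 0.0679 0.1258]
[0.6164 0.0475 0.13  ] [0.6052 0.0507 0.13  ] [0.6098 0.0559 0.1228]
[0.6277 0.2081 0.13  ] [0.6221 0.205  0.13  ] [0.6254 0.2104 0.1265]
[0.492 0.212 0.13 ] [0.4893 0.2179 0.13  ] [0.4892 0.2168 0.1285]
button [ 0.5162 -0.0193  0.11  ]
```

Run:
```python
from fit import *
L=np.array([[-.07,-.08,.13],[.07,-.08,.13],[.07,.08,.13],[-.07,.08,.13]])
Sb=[(1,cs(528,448))]; Db=[(0,cd(210,425))]
Lb=L*[1,1,0]
def W(p,l):
    c,s=np.cos(p[2]),np.sin(p[2]);R=np.array([[c,-s,0],[s,c,0],[0,0,1]]);return (R@np.atleast_2d(l).T).T+[p[0],p[1],0]
bt=[-.0225*np.cos(np.radians(35))+.001,-.16,.1+.0225*np.sin(np.radians(35))]
def r(p):
    return np.r_[(proj(S,W(p,np.r_[L,Lb[1:2],[bt]]))-np.array(sc+[cs(528,448),cs(315,284)])),
       (proj(D,W(p,np.r_[L,Lb[0:1],[bt]]))-np.array(si+[cd(210,425),cd(361,349)]))].ravel()
f=least_squares(r,[.55,.135,-.1],loss='soft_l1')
p=f.x;print(p.round(4),np.abs(f.fun).max());print(f.fun.reshape(-1,2).round(2))
print('snap',W(p,[0,-.16,.1]).round(4),'dial',W(p,[0,0,.167]).round(4))
```

```text
[ 0.5494  0.1365 -0.0945] 1.9466589302161879
[[-1.95 -0.85]
 [-0.69 -1.21]
 [ 0.   -0.34]
 [ 1.12 -1.85]
 [ 0.11  1.04]
 [-0.26 -0.56]
 [-0.05  0.13]
 [ 1.85 -0.85]
 [ 0.32 -1.35]
 [-1.51 -0.59]
 [ 0.49  1.46]
 [ 0.68 -0.35]]
snap [[ 0.5343 -0.0228  0.1   ]] dial [[0.5494 0.1365 0.167 ]]
```

```bash
cat >> h.py <<'E'
from scipy.spatial.transform import Rotation as Ro
def plan(target,ang=None,base=None,rot=None):
    "world target -> tool-frame mm and yaw, from measured pose"
    o=robot.get_obs(); R=Ro.from_euler('xyz',o['ee_rot'] if rot is None else rot).as_matrix()
    p=np.array(o['tool_pos']) if base is None else np.array(base)
    d=R.T@(np.array(target)-p)*1000
    a=np.arctan2(R[1,0],R[0,0]); y=None if ang is None else -((ang-a+np.pi)%(2*np.pi)-np.pi)
    print('delta mm',d.round(2),'yaw',y,'cur ang',a)
def st():
    o=robot.get_obs(); print(round(float(o['time']),2),'pos',np.round(o['tool_pos'],4),'rot',np.round(o['ee_rot'],4),'F',np.round(o['wrist_force'],2),'w',round(float(o['width']),4),'q',np.round(o['joint_positions'],2))
E
python3 - <<'E'
from h import *
plan([.534,-.02,.25],-.0945)
plan([.534,-.02,.25],-.0945,base=[.159,.527,.206])
E
```

```text
delta mm [-414.68  -44.81 -517.07] yaw 1.3724947877976679 cur ang 1.2779947877976678
delta mm [-415.55  -43.38 -516.92] yaw 1.3724947877976679 cur ang 1.2779947877976678
```

```bash
python3 -m handwheel '[{"delta_pos":[-35,-5,-43],"yaw":0.11},{"delta_pos":[-70,-9,-86],"yaw":0.23},{"delta_pos":[-104,-13,-129],"yaw":0.34},{"delta_pos":[-138,-17,-172],"yaw":0.46},{"delta_pos":[-173,-20,-215],"yaw":0.57},{"delta_pos":[-208,-23,-258],"yaw":0.69},{"delta_pos":[-242,-27,-301],"yaw":0.8},{"delta_pos":[-277,-30,-345],"yaw":0.91},{"delta_pos":[-311,-34,-388],"yaw":1.03},{"delta_pos":[-346,-38,-431],"yaw":1.14},{"delta_pos":[-380,-41,-474],"yaw":1.26},{"delta_pos":[-415,-44,-517],"yaw":1.372}]'
python3 -c "
from h import *
st(); plan([.534,-.02,.25],-.0945)"
```

```text
time: 1.35
tool_pos: [0.4983, 0.0312, 0.2457]
ee_rot: [-1.57, -0.0, -0.099]
wrist_force: [0.9, 0.0, 0.8]
width: 0.094
1.35 pos [0.4983 0.0312 0.2457] rot [-1.5704 -0.     -0.0991] F [0.86 0.02 0.81] w 0.094 q [-0.05 -0.03  1.41  0.    1.76  0.05]
delta mm [ 40.57  -4.34 -47.41] yaw -0.004616512546901763 cur ang -0.09911651254690189
```

```bash
python3 -m handwheel '[{"delta_pos":[0,0,0],"yaw":0},{"delta_pos":[0,0,0],"yaw":0}]'
python3 -c "
from h import *
st(); plan([.534,-.02,.25],-.0945); snap('wrist','w1')"
```

```text
time: 1.55
tool_pos: [0.4976, 0.0323, 0.2449]
ee_rot: [-1.57, 0.002, -0.096]
wrist_force: [-1.6, 0.1, -0.6]
width: 0.0942
1.55 pos [0.4976 0.0323 0.2449] rot [-1.5703  0.002  -0.0958] F [-1.63  0.08 -0.59] w 0.0942 q [-0.05 -0.03  1.41  0.    1.76  0.05]
delta mm [ 41.19  -5.18 -48.59] yaw -0.0012844098257907 cur ang -0.09578440982579073
```

View pics/w1.png

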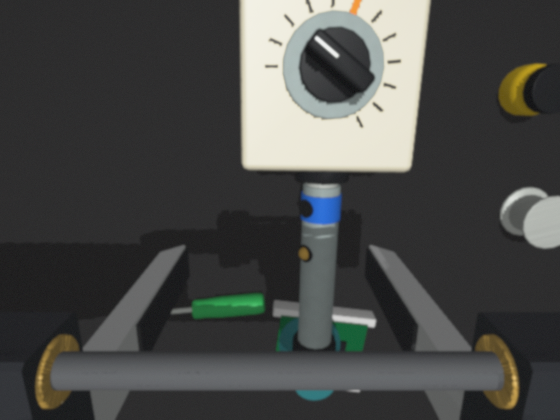

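Run:
```python
from h import *
im=cv2.imread('pics/w1.png')
a=im[150:350,230:400]; cv2.imwrite('pics/c3.png',cv2.resize(a,None,fx=3.5,fy=3,interpolation=cv2.INTER_CUBIC))
a=im[0:150,250:420]; cv2.imwrite('pics/c4.png',cv2.resize(a,None,fx=4,fy=4,interpolation=cv2.INTER_CUBIC))
g=im.astype(int)
for r in (190,210,235,270,290,310): print(r,[tuple(im[r,c][::-1]) for c in ()], [c for c in range(280,360) if np.abs(g[r,c+1]-g[r,c-1]).sum()>90])
```

```text
190 [] [302, 303, 339, 340, 341]
210 [] [312, 313, 340]
235 [] [301, 302, 337]
270 [] [300]
290 [] [299]
310 [] []
```

View pics/c3.png

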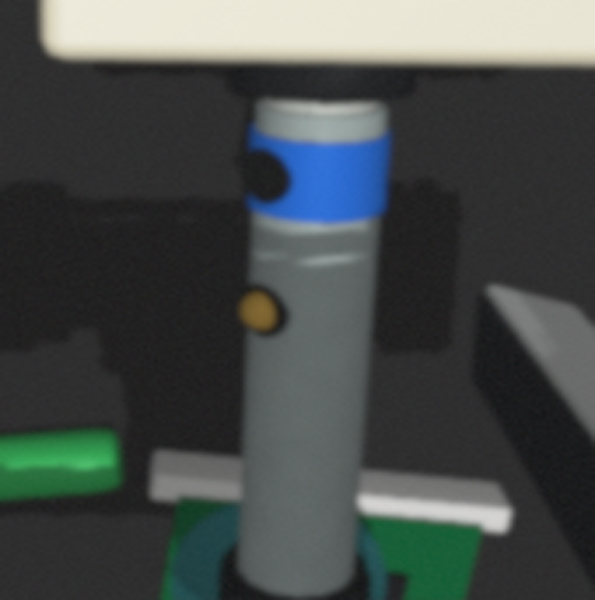

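View pics/c4.png

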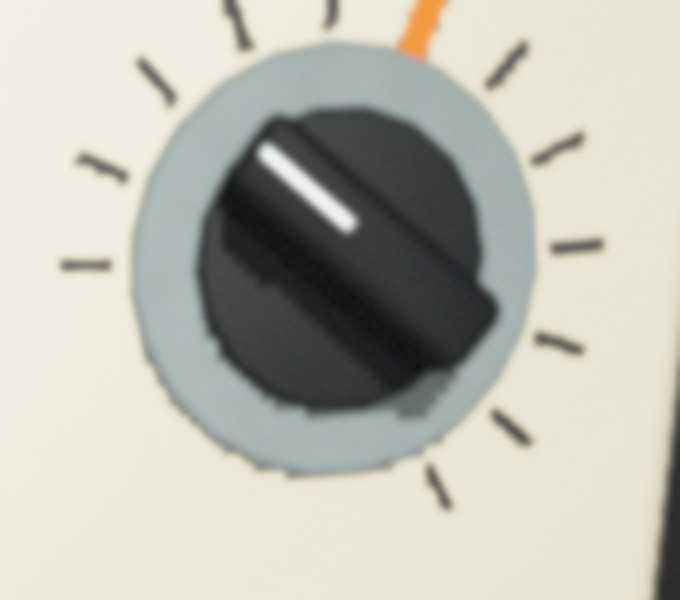

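Run:
```python
from h import *
s=load('w1'); 
R=cv2.Rodrigues(s['rvec'])[0]; print('cam',(-R.T@s['tvec'].ravel()).round(4), R[2].round(3))
A=atz(s,242.9,168.3,.13);B=atz(s,411.5,168.3,.13); print('corners',A.round(4),B.round(4),np.linalg.norm(A-B), np.arctan2(*(B-A)[[1,0]]))
b=atz(s,304.9,254.3,.112);print('button',b.round(4)); print('collarhole',atz(s,306.3,208.7,.111).round(4))
l=atz(s,300.3,254.3,.1);r=atz(s,335.7,254.3,.1);print('tube',l.round(4),r.round(4),((l+r)/2).round(4))
p=atz(s,316.3,37.5,.174);q=atz(s,337.5,56.3,.174);print('ptr',p.round(4),q.round(4),np.arctan2(*(p-q)[[1,0]]))
print('ring',atz(s,333.3,64.5,.135).round(4))
m0=atz(s,354.5,8,.13);print('orange',m0.round(4))
x=[.5494,.1365,-.0945]
c,sn=np.cos(x[2]),np.sin(x[2])
for n,Lp in dict(A=[-.07,-.08,.13],B=[.07,-.08,.13],bt=[-.0174,-.16,.1125],dial=[0,0,.135]).items():
    P=[x[0]+c*Lp[0]-sn*Lp[1],x[1]+sn*Lp[0]+c*Lp[1],Lp[2]];print(n,np.round(P,4),proj(s,P).round(1))
```

```text
cam [0.505  0.1126 0.4239] [-0.028 -0.275 -0.961]
corners [0.4723 0.0652 0.13  ] [0.6083 0.0523 0.13  ] 0.13657966953468906 -0.09507940536215896
button [ 0.5175 -0.0224  0.112 ]
collarhole [0.522  0.0208 0.111 ]
tube [ 0.5136 -0.0271  0.1   ] [ 0.5473 -0.0303  0.1   ] [ 0.5304 -0.0287  0.1   ]
ptr [0.533 0.15  0.174] [0.5457 0.1378 0.174 ] 2.3748687790481116
ring [0.5487 0.1364 0.135 ]
orange [0.5666 0.1735 0.13  ]
A [0.4722 0.0635 0.13  ] [[243.  170.5]]
B [0.6115 0.0503 0.13  ] [[415.5 170.4]]
bt [ 0.517  -0.0211  0.1125] [[304.3 253.4]]
dial [0.5494 0.1365 0.135 ] [[334.3  64.3]]
```

```bash
python3 -m handwheel '[{"delta_pos":[20,5,-27],"yaw":0},{"delta_pos":[40,25,-50],"yaw":0},{"delta_pos":[40,65,-48.5],"yaw":0},{"delta_pos":[40,85,-48.5],"yaw":0},{"delta_pos":[40,85,-48.5],"yaw":0},{"delta_pos":[40,85,-48.5],"yaw":0},{"delta_pos":[40,85,-48.5],"yaw":0}]'
python3 -c "
from h import *
st(); plan([.5332,-.0195,.1095],-.0945); snap('wrist','w2');st()
for n in ('scene','side'):
  s=snap(n,n+'2')"
```

```text
time: 2.3
tool_pos: [0.5338, -0.018, 0.1631]
ee_rot: [-1.571, -0.004, -0.092]
wrist_force: [0.1, -0.7, -0.7]
width: 0.0941
2.3 pos [ 0.5338 -0.018   0.1631] rot [-1.5708 -0.0039 -0.0922] F [ 0.08 -0.73 -0.66] w 0.0941 q [-0.14  0.06  1.48  0.    1.59 -0.05]
delta mm [-0.67 53.55 -1.51] yaw 0.002258147357394602 cur ang -0.09224185264260544
2.35 pos [ 0.5339 -0.0183  0.1632] rot [-1.5708 -0.0043 -0.0927] F [-0.36 -0.13  0.14] w 0.0938 q [-0.14  0.06  1.48  0.    1.59 -0.05]
```

View pics/w2.png

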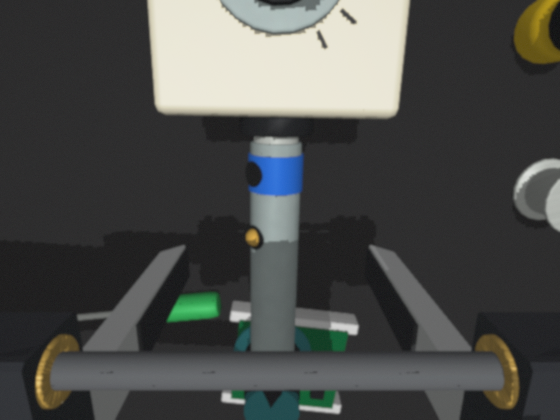

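View pics/side2.png

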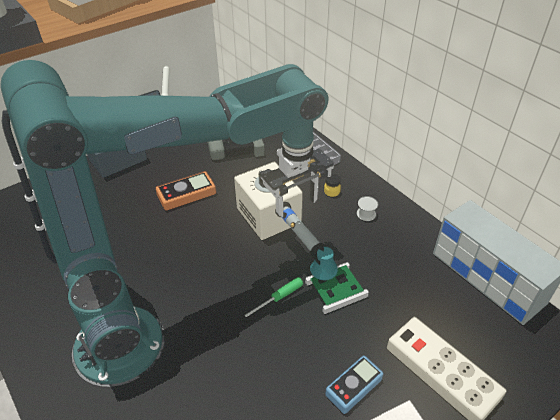

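Run:
```python
from h import *
im=cv2.imread('pics/w2.png')
cv2.imwrite('pics/c5.png',cv2.resize(im[90:280,140:410],None,fx=2.9,fy=3,interpolation=cv2.INTER_CUBIC))
s=load('w2')
b=atz(s,252.5,238,.112);print('button',b.round(4)); print('hole',atz(s,254,174.5,.1105).round(4))
for r,l,rr in((200,249,300),(280,251,297)):
  l=atz(s,l,r,.1);q=atz(s,rr,r,.1);print('tube',((l+q)/2).round(4),np.linalg.norm(l-q))
print(proj(s,[[.5339,-.0183,.1632],[.5332,-.0195,.1095]]))
```

```text
button [ 0.5166 -0.0223  0.112 ]
hole [0.5222 0.0202 0.1105]
tube [ 0.5334 -0.0006  0.1   ] 0.03488658820815321
tube [ 0.5274 -0.0607  0.1   ] 0.03356711538577133
[[278.23067941 262.14722119]
 [276.73279767 230.62122077]]
```

View pics/c5.png

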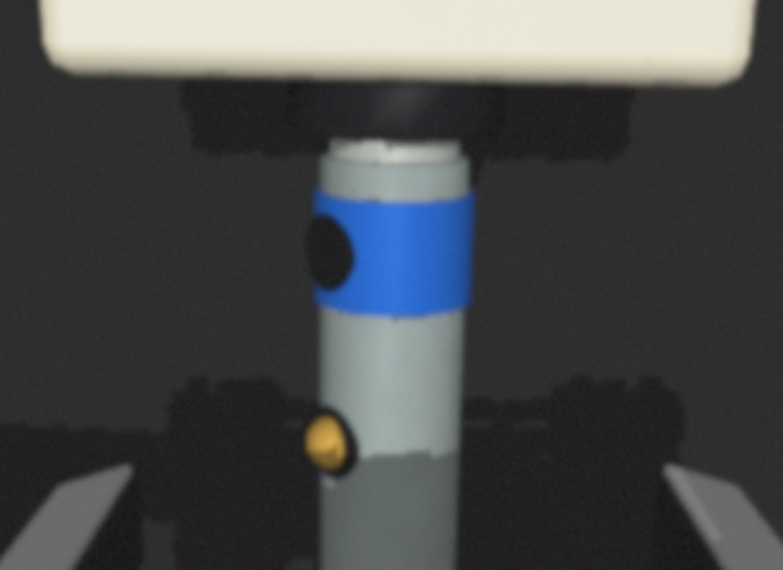

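```bash
python3 -m handwheel '[{"delta_pos":[-1,30,-2.4],"yaw":0},{"delta_pos":[-1,53.7,-2.4],"yaw":0},{"delta_pos":[-1,53.7,-2.4],"yaw":0},{"delta_pos":[-1,53.7,-2.4],"yaw":0},{"delta_pos":[-1,53.7,-2.4],"yaw":0},{"delta_pos":[-1,53.7,-2.4],"yaw":0}]'
python3 -c "
from h import *
st(); plan([.5327,-.0205,.1095],-.0945); snap('wrist','w3');st()
for n in ('scene','side'):
  s=snap(n,n+'3')
a=cv2.imread('pics/w3.png'); b=cv2.resize(cv2.imread('pics/side3.png')[160:260,230:350],None,fx=5,fy=5,interpolation=cv2.INTER_CUBIC);cv2.imwrite('pics/c6.png',b);st()
"
```

```text
time: 3.05
tool_pos: [0.5329, -0.0213, 0.109]
ee_rot: [-1.571, -0.004, -0.094]
wrist_force: [-0.8, 0.4, 0.6]
width: 0.094
3.05 pos [ 0.5329 -0.0213  0.109 ] rot [-1.5709 -0.0035 -0.094 ] F [-0.83  0.38  0.58] w 0.094 q [-0.15  0.09  1.56  0.    1.49 -0.05]
delta mm [-0.29 -0.49  0.8 ] yaw 0.0005332166709375308 cur ang -0.0939667833290625
3.1 pos [ 0.5327 -0.0213  0.1087] rot [-1.5709 -0.003  -0.094 ] F [-0.75  0.01 -0.28] w 0.0943 q [-0.15  0.09  1.56  0.    1.49 -0.05]
3.2 pos [ 0.5323 -0.0213  0.1081] rot [-1.5708 -0.0019 -0.094 ] F [ 0.21 -0.09  0.2 ] w 0.0941 q [-0.15  0.09  1.57  0.    1.49 -0.05]
```

View pics/w3.png

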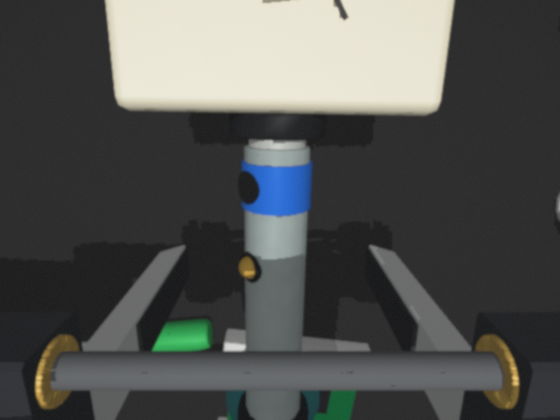

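View pics/c6.png

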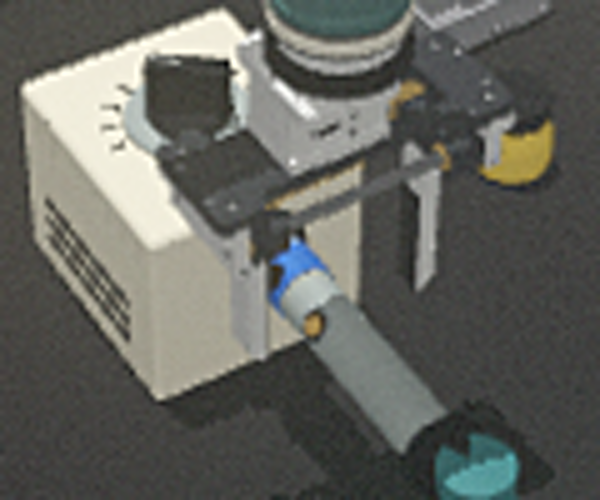

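```bash
python3 -m handwheel '[{"delta_pos":[0,-1.4,0.8],"yaw":0},{"delta_pos":[0,-1.4,0.8],"yaw":0},{"delta_pos":[0,-1.4,0.8],"yaw":0},{"delta_pos":[0,-1.4,0.8],"yaw":0}]' 200; python3 -m handwheel '[{"delta_pos":[0,0,0],"yaw":0},{"delta_pos":[0,0,0],"yaw":0}]' 255; python3 -c "
from h import *
st()"; python3 -m handwheel '[{"delta_pos":[0,0,0],"yaw":0},{"delta_pos":[0,0,0],"yaw":0}]' 255
```

```text
time: 3.6
tool_pos: [0.5317, -0.0204, 0.1084]
ee_rot: [-1.571, 0.0, -0.094]
wrist_force: [-0.1, 0.8, 0.7]
width: 0.0656
time: 3.8
tool_pos: [0.5317, -0.0204, 0.1084]
ee_rot: [-1.571, 0.0, -0.094]
wrist_force: [0.5, -0.4, -0.2]
width: 0.0493
3.8 pos [ 0.5317 -0.0204  0.1084] rot [-1.5707e+00  1.0000e-04 -9.4000e-02] F [ 0.48 -0.35 -0.2 ] w 0.0493 q [-0.14  0.09  1.56  0.    1.49 -0.05]
time: 4.0
tool_pos: [0.5303, -0.0202, 0.108]
ee_rot: [-1.571, 0.004, -0.094]
wrist_force: [-4.9, 1.3, 0.2]
width: 0.0334
```

```bash
python3 -m handwheel '[{"delta_pos":[0,-0.7,0],"yaw":0},{"delta_pos":[0,-0.7,0],"yaw":0},{"delta_pos":[0,-0.7,0],"yaw":0}]' 255; python3 -c "
from h import *
st(); snap('wrist','w4');st()
for n in ('scene','side'):
  s=snap(n,n+'4')
b=cv2.resize(cv2.imread('pics/side4.png')[160:260,230:350],None,fx=5,fy=5,interpolation=cv2.INTER_CUBIC);cv2.imwrite('pics/c7.png',b);st()
"
```

```text
time: 4.3
tool_pos: [0.5319, -0.0204, 0.1079]
ee_rot: [-1.571, 0.0, -0.094]
wrist_force: [3.2, -0.4, -10.0]
width: 0.0277
4.3 pos [ 0.5319 -0.0204  0.1079] rot [-1.5705e+00  3.0000e-04 -9.4200e-02] F [ 3.24 -0.39 -9.99] w 0.0277 q [-0.14  0.09  1.56  0.    1.49 -0.05]
4.35 pos [ 0.5319 -0.0204  0.1079] rot [-1.5705e+00  3.0000e-04 -9.4100e-02] F [  4.79  -1.13 -10.55] w 0.0279 q [-0.14  0.09  1.56  0.    1.49 -0.05]
4.45 pos [ 0.5319 -0.0204  0.108 ] rot [-1.5705e+00  3.0000e-04 -9.4200e-02] F [  6.13   0.13 -11.55] w 0.0282 q [-0.14  0.09  1.56  0.    1.49 -0.05]
```

View pics/w4.png

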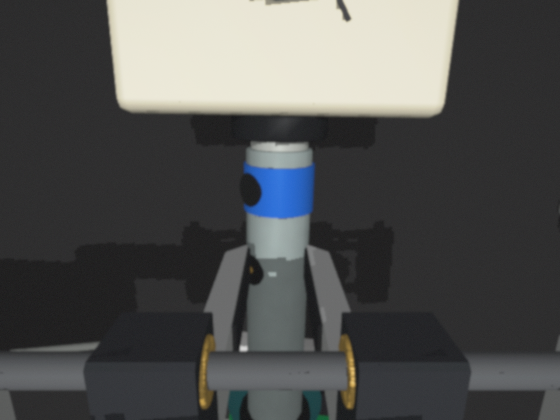

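View pics/c7.png

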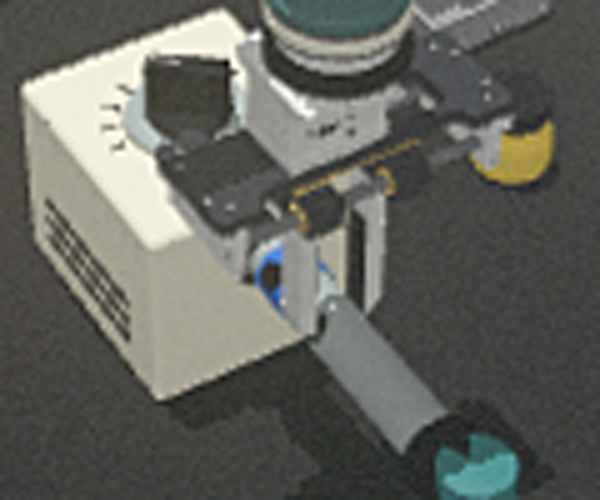

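```bash
python3 -m handwheel '[{"delta_pos":[0,0.3,-0.7],"yaw":0},{"delta_pos":[0,0.3,-1.4],"yaw":0}]'; python3 -m handwheel '[{"delta_pos":[0,0,-0.7],"yaw":0},{"delta_pos":[0,0,-1.4],"yaw":0}]'
```

```text
time: 4.65
tool_pos: [0.5319, -0.0205, 0.108]
ee_rot: [-1.568, 0.0, -0.094]
wrist_force: [5.7, 3.0, -10.8]
width: 0.0281
time: 4.85
tool_pos: [0.5319, -0.0207, 0.108]
ee_rot: [-1.565, 0.0, -0.093]
wrist_force: [5.1, 6.6, -10.8]
width: 0.0281
```

```bash
python3 -m handwheel '[{"delta_pos":[0,0,-1],"yaw":0},{"delta_pos":[0,0,-2],"yaw":0}]'; python3 -m handwheel '[{"delta_pos":[0,0,-0.7],"yaw":0},{"delta_pos":[0,0,-1.4],"yaw":0}]'
```

```text
time: 5.05
tool_pos: [0.5317, -0.0223, 0.1088]
ee_rot: [-1.565, -0.0, -0.093]
wrist_force: [3.3, 6.1, -8.2]
width: 0.0271
time: 5.25
tool_pos: [0.5317, -0.0249, 0.1123]
ee_rot: [-1.568, -0.002, -0.093]
wrist_force: [-4.7, 4.8, 17.4]
width: 0.0201
```

```bash
python3 -m handwheel '[{"delta_pos":[0,1.5,0],"yaw":0}]'; python3 -c "
from h import *
st(); snap('wrist','w5');st()
s=snap('side','side5')
b=cv2.resize(cv2.imread('pics/side5.png')[160:260,230:350],None,fx=5,fy=5,interpolation=cv2.INTER_CUBIC);cv2.imwrite('pics/c8.png',b);st()
"
```

```text
time: 5.35
tool_pos: [0.5317, -0.0254, 0.1143]
ee_rot: [-1.569, -0.003, -0.093]
wrist_force: [-10.1, 4.3, 24.7]
width: 0.0149
5.35 pos [ 0.5317 -0.0254  0.1143] rot [-1.5688 -0.0034 -0.0931] F [-10.06   4.3   24.69] w 0.0149 q [-0.16  0.08  1.56  0.    1.5  -0.06]
5.4 pos [ 0.5318 -0.0256  0.1153] rot [-1.5693 -0.0042 -0.0931] F [-12.36   4.57  33.35] w 0.0102 q [-0.16  0.08  1.56  0.    1.5  -0.06]
5.45 pos [ 0.5321 -0.0258  0.1165] rot [-1.57   -0.0056 -0.093 ] F [-9.91  2.9  26.07] w 0.0039 q [-0.16  0.08  1.56  0.    1.5  -0.06]
```

View pics/w5.png

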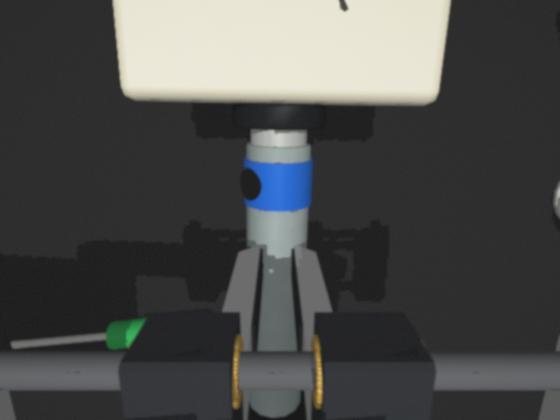

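View pics/c8.png

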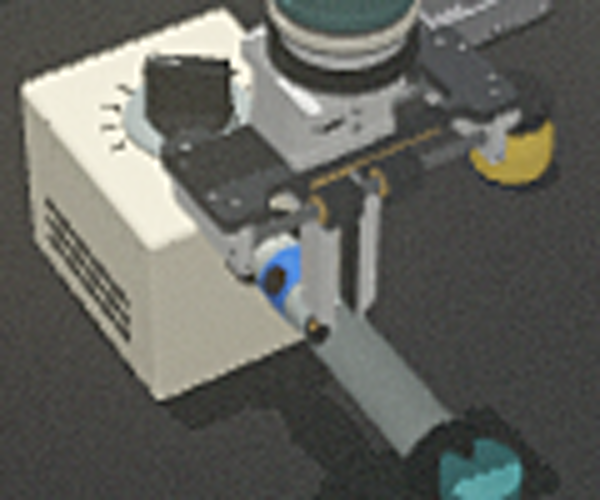

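```bash
python3 -m handwheel '[{"delta_pos":[0,-4,0],"yaw":0},{"delta_pos":[0,-5,3],"yaw":0},{"delta_pos":[0,-5,6],"yaw":0},{"delta_pos":[0,-5,6],"yaw":0}]' 0; python3 -c "
from h import *
st(); snap('wrist','w6');st()
s=snap('side','side6')
b=cv2.resize(cv2.imread('pics/side6.png')[160:260,230:350],None,fx=5,fy=5,interpolation=cv2.INTER_CUBIC);cv2.imwrite('pics/c9.png',b)
"
```

```text
time: 5.85
tool_pos: [0.5312, -0.0203, 0.1119]
ee_rot: [-1.571, 0.001, -0.094]
wrist_force: [-0.4, -0.2, -0.6]
width: 0.033
5.85 pos [ 0.5312 -0.0203  0.1119] rot [-1.5708e+00  1.4000e-03 -9.3600e-02] F [-0.43 -0.17 -0.64] w 0.033 q [-0.14  0.09  1.56 -0.    1.5  -0.05]
5.9 pos [ 0.5311 -0.0204  0.1116] rot [-1.5709  0.0018 -0.0936] F [-0.64 -0.08  0.42] w 0.0371 q [-0.14  0.09  1.56 -0.    1.5  -0.05]
```

View pics/w6.png

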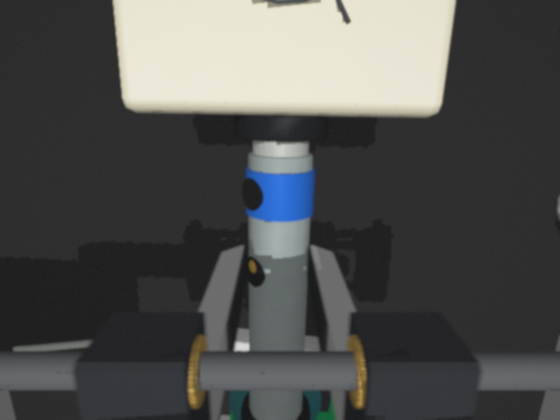

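View pics/c9.png

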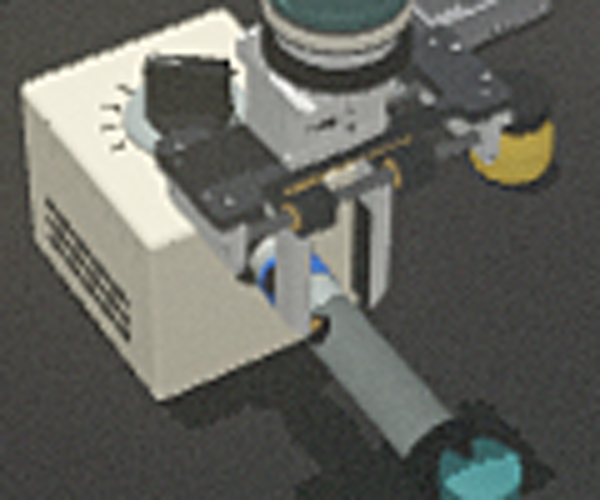

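```bash
python3 -m handwheel '[{"delta_pos":[1,2.5,0],"yaw":0},{"delta_pos":[1,2.5,0],"yaw":0}]' 150;  python3 -m handwheel '[{"delta_pos":[0,0,0],"yaw":0},{"delta_pos":[0,0,0],"yaw":0},{"delta_pos":[0,0.3,0],"yaw":0}]' 255
```

```text
time: 6.15
tool_pos: [0.5323, -0.0207, 0.1089]
ee_rot: [-1.571, 0.002, -0.094]
wrist_force: [0.9, 0.3, -0.3]
width: 0.0387
time: 6.45
tool_pos: [0.532, -0.0207, 0.1091]
ee_rot: [-1.571, 0.002, -0.094]
wrist_force: [-1.4, 0.3, 0.0]
width: 0.0263
```

```bash
python3 -m handwheel '[{"delta_pos":[0,2,0],"yaw":0},{"delta_pos":[0,4,0],"yaw":0},{"delta_pos":[0,4,0],"yaw":0}]'; python3 -m handwheel '[{"delta_pos":[0,1,0],"yaw":0},{"delta_pos":[0,2,0],"yaw":0},{"delta_pos":[0,2,0],"yaw":0}]'
```

```text
time: 6.75
tool_pos: [0.5321, -0.0207, 0.1088]
ee_rot: [-1.571, 0.0, -0.094]
wrist_force: [-8.2, 0.1, 12.3]
width: 0.0268
time: 7.05
tool_pos: [0.5322, -0.0207, 0.1087]
ee_rot: [-1.571, -0.001, -0.094]
wrist_force: [-11.3, 0.8, 19.4]
width: 0.0269
```

```bash
python3 -m handwheel '[{"delta_pos":[0,0.5,-1.5],"yaw":0},{"delta_pos":[0,1,-3],"yaw":0}]'; python3 -m handwheel '[{"delta_pos":[0,0,-1],"yaw":0},{"delta_pos":[0,0,-1],"yaw":0}]'
```

```text
time: 7.25
tool_pos: [0.5322, -0.0212, 0.1087]
ee_rot: [-1.566, -0.002, -0.093]
wrist_force: [-11.7, 8.5, 24.6]
width: 0.0263
time: 7.45
tool_pos: [0.5322, -0.0213, 0.1087]
ee_rot: [-1.564, -0.002, -0.093]
wrist_force: [-11.3, 8.5, 21.9]
width: 0.0263
```

```bash
python3 -m handwheel '[{"delta_pos":[0,0,-1],"yaw":0},{"delta_pos":[0,0,-1.5],"yaw":0}]'; python3 -m handwheel '[{"delta_pos":[0,0,-1],"yaw":0},{"delta_pos":[0,0,-1],"yaw":0}]'
```

```text
time: 7.65
tool_pos: [0.5321, -0.022, 0.1086]
ee_rot: [-1.563, -0.002, -0.092]
wrist_force: [-10.9, 10.7, 23.4]
width: 0.0265
time: 7.85
tool_pos: [0.532, -0.0229, 0.1086]
ee_rot: [-1.563, -0.002, -0.092]
wrist_force: [-11.6, 9.6, 22.6]
width: 0.0264
```

```bash
python3 -m handwheel '[{"delta_pos":[0,0,-1],"yaw":0},{"delta_pos":[0,0,-2],"yaw":0}]'; python3 -c "
from h import *
st(); snap('wrist','w7');st()
s=snap('side','side7')
b=cv2.resize(cv2.imread('pics/side7.png')[160:260,230:350],None,fx=5,fy=5,interpolation=cv2.INTER_CUBIC);cv2.imwrite('pics/c10.png',b)
b=cv2.resize(cv2.imread('pics/w7.png')[90:300,170:400],None,fx=3,fy=2.8,interpolation=cv2.INTER_CUBIC);cv2.imwrite('pics/c11.png',b)
"
```

```text
time: 8.05
tool_pos: [0.5319, -0.0242, 0.1086]
ee_rot: [-1.561, -0.002, -0.092]
wrist_force: [-12.0, 11.9, 22.5]
width: 0.0267
8.05 pos [ 0.5319 -0.0242  0.1086] rot [-1.5615 -0.0018 -0.0918] F [-12.01  11.88  22.55] w 0.0267 q [-0.16  0.09  1.57  0.01  1.49 -0.07]
8.1 pos [ 0.5318 -0.0247  0.1086] rot [-1.5625 -0.0018 -0.092 ] F [-11.96   9.15  22.83] w 0.0263 q [-0.16  0.09  1.57  0.01  1.49 -0.07]
```

View pics/c11.png

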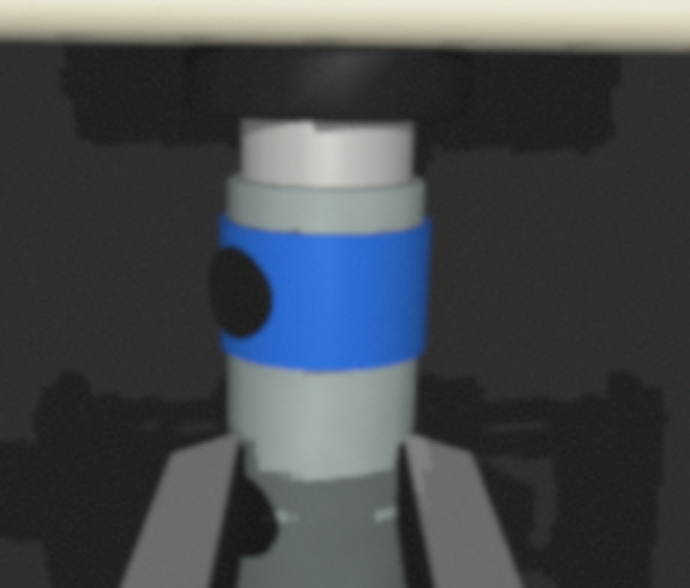

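View pics/c10.png

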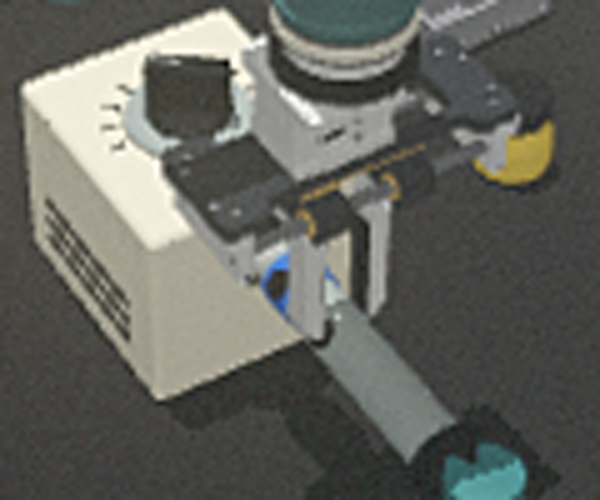

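```bash
python3 -m handwheel '[{"delta_pos":[0,0,-1],"yaw":0},{"delta_pos":[0,0,-2],"yaw":0},{"delta_pos":[0,0,-3],"yaw":0}]';python3 -m handwheel '[{"delta_pos":[0,0,-1],"yaw":0},{"delta_pos":[0,0,-2],"yaw":0},{"delta_pos":[0,0,-3],"yaw":0}]'
```

```text
time: 8.45
tool_pos: [0.5314, -0.0283, 0.1086]
ee_rot: [-1.564, -0.002, -0.092]
wrist_force: [-11.8, 9.6, 22.9]
width: 0.0261
time: 8.75
tool_pos: [0.5311, -0.0314, 0.1086]
ee_rot: [-1.564, -0.001, -0.092]
wrist_force: [-12.1, 9.0, 23.2]
width: 0.0265
```

```bash
python3 -m handwheel '[{"delta_pos":[0,0,-1],"yaw":0},{"delta_pos":[0,0,-2.5],"yaw":0},{"delta_pos":[0,0,-4],"yaw":0},{"delta_pos":[0,0,-5.5],"yaw":0}]';python3 -c "
from h import *
st(); snap('wrist','w8');st()"
```

```text
time: 9.15
tool_pos: [0.5305, -0.0368, 0.1086]
ee_rot: [-1.564, -0.001, -0.092]
wrist_force: [-11.3, 7.7, 23.3]
width: 0.0264
9.15 pos [ 0.5305 -0.0368  0.1086] rot [-1.5639e+00 -1.2000e-03 -9.2200e-02] F [-11.33   7.71  23.27] w 0.0264 q [-0.18  0.09  1.57  0.01  1.49 -0.09]
9.2 pos [ 0.5305 -0.0373  0.1086] rot [-1.5647e+00 -1.2000e-03 -9.2400e-02] F [-12.48   7.77  23.56] w 0.0265 q [-0.18  0.09  1.57  0.01  1.49 -0.09]
```

View pics/w8.png

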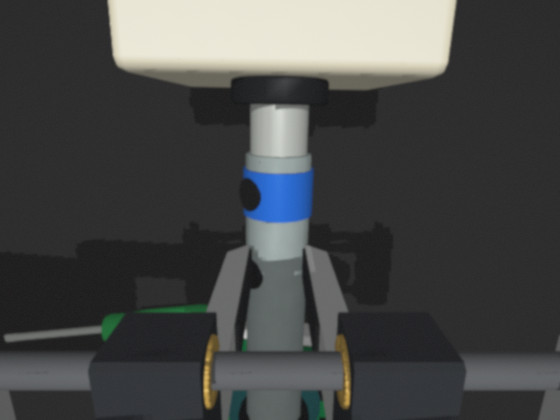

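```bash
python3 -m handwheel '[{"delta_pos":[0,0,-1.5],"yaw":0},{"delta_pos":[0,0,-3],"yaw":0},{"delta_pos":[0,0,-4.5],"yaw":0},{"delta_pos":[0,0,-6],"yaw":0},{"delta_pos":[0,0,-7.5],"yaw":0}]';python3 -m handwheel '[{"delta_pos":[0,0,-1.5],"yaw":0},{"delta_pos":[0,0,-3],"yaw":0},{"delta_pos":[0,0,-4.5],"yaw":0}]'
```

```text
time: 9.7
tool_pos: [0.5297, -0.0445, 0.1086]
ee_rot: [-1.565, -0.001, -0.092]
wrist_force: [-11.8, 7.6, 22.8]
width: 0.0263
time: 10.0
tool_pos: [0.529, -0.0501, 0.1086]
ee_rot: [-1.567, -0.001, -0.093]
wrist_force: [-13.0, 6.4, 24.2]
width: 0.0263
```

```bash
python3 -m handwheel '[{"delta_pos":[0,0,-0.7],"yaw":0},{"delta_pos":[0,0,-1.4],"yaw":0}]';python3 -m handwheel '[{"delta_pos":[0,0,-0.7],"yaw":0},{"delta_pos":[0,0,-1.4],"yaw":0}]';python3 -m handwheel '[{"delta_pos":[0,0,-0.7],"yaw":0},{"delta_pos":[0,0,-1.4],"yaw":0}]'; python3 -c "
from h import *
st(); snap('wrist','w9');snap('side','side9');st()
b=cv2.resize(cv2.imread('pics/side9.png')[160:280,230:370],None,fx=5,fy=5,interpolation=cv2.INTER_CUBIC);cv2.imwrite('pics/c12.png',b)"
```

```text
time: 10.2
tool_pos: [0.5288, -0.0523, 0.1086]
ee_rot: [-1.568, -0.0, -0.093]
wrist_force: [-13.0, 4.8, 23.5]
width: 0.0264
time: 10.4
tool_pos: [0.5286, -0.0541, 0.1086]
ee_rot: [-1.569, -0.0, -0.093]
wrist_force: [-12.6, 4.3, 23.8]
width: 0.0265
time: 10.6
tool_pos: [0.5284, -0.0563, 0.1086]
ee_rot: [-1.571, -0.0, -0.093]
wrist_force: [-13.0, 2.7, 24.4]
width: 0.0263
10.6 pos [ 0.5284 -0.0563  0.1086] rot [-1.5708e+00 -3.0000e-04 -9.3500e-02] F [-13.02   2.73  24.44] w 0.0263 q [-0.21  0.09  1.57  0.    1.49 -0.12]
10.7 pos [ 0.5283 -0.057   0.1086] rot [-1.5723e+00 -3.0000e-04 -9.3800e-02] F [-13.36   1.22  23.44] w 0.0263 q [-0.21  0.09  1.57 -0.    1.49 -0.12]
```

View pics/w9.png

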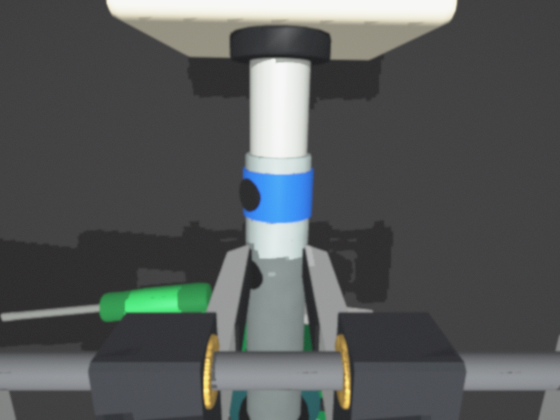

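View pics/c12.png

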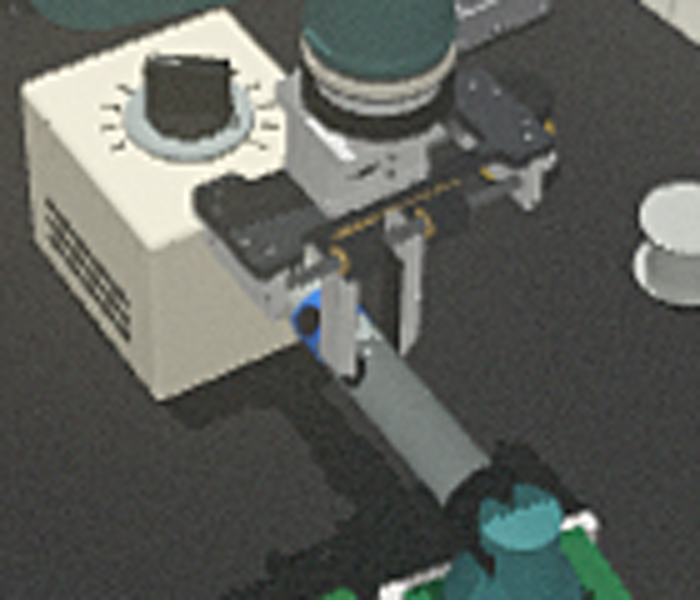

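```bash
python3 -c "
from h import *
s=load('w9');h=atz(s,249.5,194.5,.111);print(h, 'axial from button', ((np.array([.5165,-.0223])-h[:2])@np.array([-.0944,-.9955])))
s=load('w2');h=atz(s,254,174.5,.111);print(h, ((np.array([.5165,-.0223])-h[:2])@np.array([-.0944,-.9955])))
s=load('w1');h=atz(s,306.3,208.7,.111);print(h, ((np.array([.5165,-.0223])-h[:2])@np.array([-.0944,-.9955])))
"
python3 -m handwheel '[{"delta_pos":[0,0,-0.6],"yaw":0},{"delta_pos":[0,0,-1.2],"yaw":0}]';python3 -m handwheel '[{"delta_pos":[0,0,-0.6],"yaw":0},{"delta_pos":[0,0,-1.2],"yaw":0}]'
```

```text
[ 0.51772956 -0.01782779  0.111     ] axial from button 0.004568151117829125
[0.52224836 0.02025811 0.111     ] 0.042909239380313255
[0.52202955 0.02078938 0.111     ] 0.04341746884474403
time: 10.9
tool_pos: [0.5282, -0.0582, 0.1086]
ee_rot: [-1.572, -0.0, -0.094]
wrist_force: [-13.5, 0.7, 22.2]
width: 0.0265
time: 11.1
tool_pos: [0.528, -0.0597, 0.1085]
ee_rot: [-1.573, -0.0, -0.094]
wrist_force: [-12.9, 2.0, 23.3]
width: 0.0266
```

```bash
for i in 1; do python3 -m handwheel '[{"delta_pos":[0,0,-0.5],"yaw":0}]'; done; python3 -m handwheel '[{"delta_pos":[0,0,-0.5],"yaw":0}]'; python3 -c "
from h import *
st(); snap('side','side10');st()
b=cv2.resize(cv2.imread('pics/side10.png')[160:280,230:370],None,fx=5,fy=5,interpolation=cv2.INTER_CUBIC);cv2.imwrite('pics/c13.png',b)"
```

```text
time: 11.2
tool_pos: [0.528, -0.0598, 0.1086]
ee_rot: [-1.572, -0.0, -0.094]
wrist_force: [-12.9, 1.4, 23.2]
width: 0.0265
time: 11.3
tool_pos: [0.528, -0.0599, 0.1086]
ee_rot: [-1.571, -0.0, -0.094]
wrist_force: [-12.7, 3.8, 23.2]
width: 0.0264
11.3 pos [ 0.528  -0.0599  0.1086] rot [-1.571e+00 -2.000e-04 -9.390e-02] F [-12.68   3.77  23.21] w 0.0264 q [-0.22  0.09  1.57 -0.    1.49 -0.13]
11.35 pos [ 0.528  -0.0599  0.1086] rot [-1.571e+00 -2.000e-04 -9.380e-02] F [-13.48   2.92  22.91] w 0.0261 q [-0.22  0.09  1.57 -0.    1.49 -0.13]
```

View pics/c13.png

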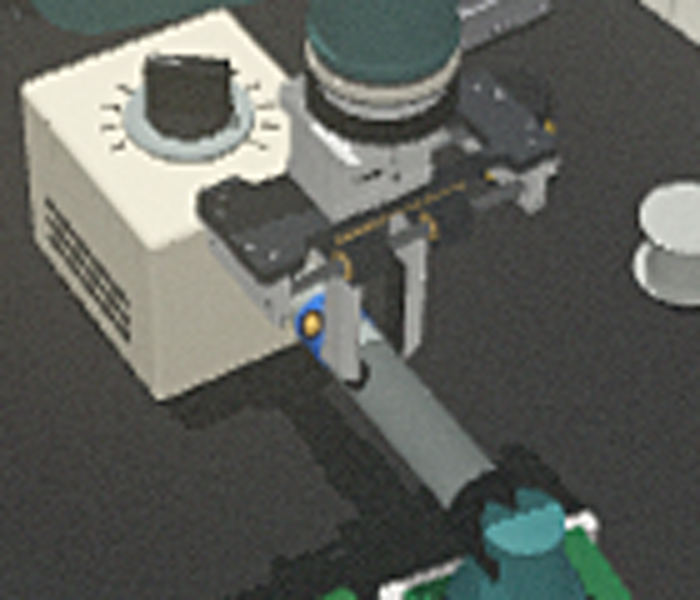

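The side picture shows the brass button in the collar's hole at (313,323) in the crop, and the tool has stopped advancing: it has clicked. I'll unload, then open.

```bash
python3 -m handwheel '[{"delta_pos":[0,-3,0.5],"yaw":0},{"delta_pos":[0,-5,1],"yaw":0},{"delta_pos":[0,-5,1],"yaw":0}]';  python3 -m handwheel '[{"delta_pos":[0,-1,0],"yaw":0},{"delta_pos":[0,-1,0],"yaw":0},{"delta_pos":[0,-1,0],"yaw":0},{"delta_pos":[0,-15,0],"yaw":0},{"delta_pos":[0,-50,0],"yaw":0},{"delta_pos":[0,-95,0],"yaw":0},{"delta_pos":[0,-130,0],"yaw":0},{"delta_pos":[0,-130,0],"yaw":0},{"delta_pos":[0,-130,0],"yaw":0}]' 0
python3 -c "
from h import *
st(); snap('wrist','w11');snap('side','side11')
b=cv2.resize(cv2.imread('pics/side11.png')[160:280,230:370],None,fx=5,fy=5,interpolation=cv2.INTER_CUBIC);cv2.imwrite('pics/c14.png',b)"
```

```text
time: 11.65
tool_pos: [0.5279, -0.0598, 0.1089]
ee_rot: [-1.573, 0.002, -0.094]
wrist_force: [-5.9, -1.4, 6.1]
width: 0.0263
time: 12.55
tool_pos: [0.5299, -0.0592, 0.2393]
ee_rot: [-1.571, -0.004, -0.094]
wrist_force: [1.0, 0.3, -1.3]
width: 0.0929
12.55 pos [ 0.5299 -0.0592  0.2393] rot [-1.5711 -0.0035 -0.0938] F [ 0.95  0.26 -1.26] w 0.0929 q [-0.22  0.04  1.35  0.    1.74 -0.12]
```

View pics/w11.png

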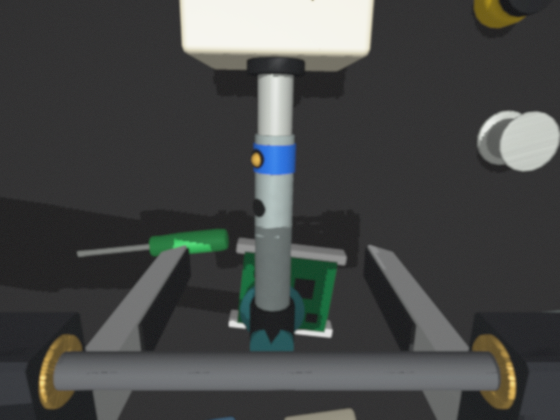

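View pics/c14.png

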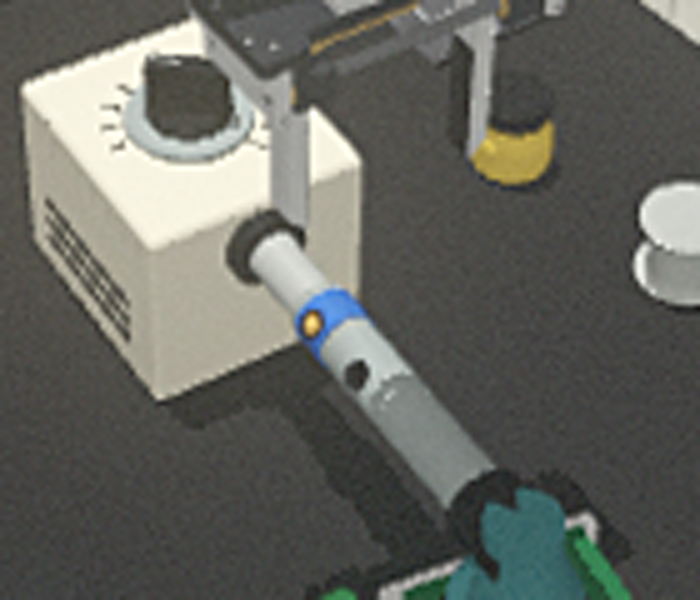

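```bash
python3 -m handwheel '[{"delta_pos":[0.4,0,45],"yaw":-0.14},{"delta_pos":[0.4,0,90],"yaw":-0.28},{"delta_pos":[0.4,0,135],"yaw":-0.42},{"delta_pos":[0.4,0,180],"yaw":-0.56},{"delta_pos":[0.4,0,197],"yaw":-0.7},{"delta_pos":[0.4,0,197],"yaw":-0.84},{"delta_pos":[0.4,0,197],"yaw":-0.9},{"delta_pos":[0.4,0,197],"yaw":-0.9},{"delta_pos":[0.4,0,197],"yaw":-0.9},{"delta_pos":[0.4,0,197],"yaw":-0.9}]'
python3 -c "
from h import *
st(); snap('wrist','w12')"
```

```text
time: 13.65
tool_pos: [0.5477, 0.1367, 0.2367]
ee_rot: [-1.57, 0.001, 0.805]
wrist_force: [-0.1, -0.4, 0.6]
width: 0.0939
13.65 pos [0.5477 0.1367 0.2367] rot [-1.5698e+00  1.1000e-03  8.0470e-01] F [-0.05 -0.43  0.58] w 0.0939 q [ 0.14  0.12  1.28  0.    1.75 -0.66]
```

View pics/w12.png

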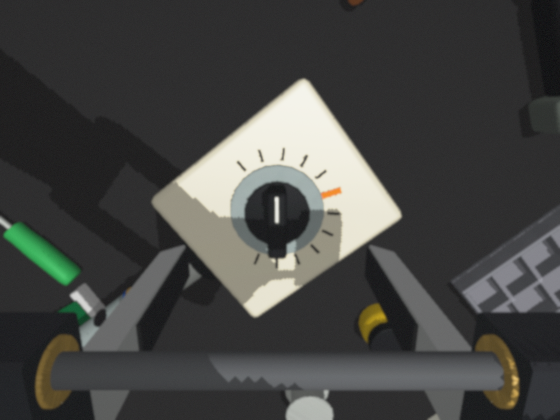

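```bash
python3 -c "
from h import *
s=load('w12')
im=s['image'].astype(int); 
g=im.min(2); ys,xs=np.where(g[190:230,270:286]>150); print(xs.min()+270,xs.max()+270,ys.min()+190,ys.max()+190)
a=np.array([atz(s,x+270,y+190,.174)[:2] for x,y in zip(xs,ys)]);c=a.mean(0);u=np.linalg.svd(a-c)[2][0];print('ptr c',c,'ang',np.arctan2(u[1],u[0]))
m=(im[...,0]>180)&(im[...,2]<120)&(im[...,1]<190)&(im[...,1]>90); m[:170]=0;m[210:]=0;m[:,:310]=0;m[:,360:]=0
ys,xs=np.where(m);print(len(xs),xs.mean(),ys.mean());o=np.mean([atz(s,x,y,.13)[:2] for x,y in zip(xs,ys)],0);print('orange',o)
print('ring',atz(s,277,209.5,.137))
cor=[atz(s,*c,.13)[:2] for c in ((152,202),(255,318),(402,214),(304,79))];print(np.array(cor).round(4),np.mean(cor,0))
"; python3 -c "
from h import *
b=cv2.resize(load('w12')['image'][135:285,190:370,::-1],None,fx=4,fy=4,interpolation=cv2.INTER_CUBIC);cv2.imwrite('pics/c15.png',b)"
```

```text
275 278 197 222
ptr c [0.53901662 0.14408249] ang -0.7626495742127581
103 330.5242718446602 192.62135922330097
orange [0.56809719 0.17623047]
ring [0.54702913 0.1368901  0.137     ]
[[0.4739 0.067 ]
 [0.6073 0.0518]
 [0.622  0.2064]
 [0.49   0.2193]] [0.54830474 0.13611193]
```

View pics/c15.png

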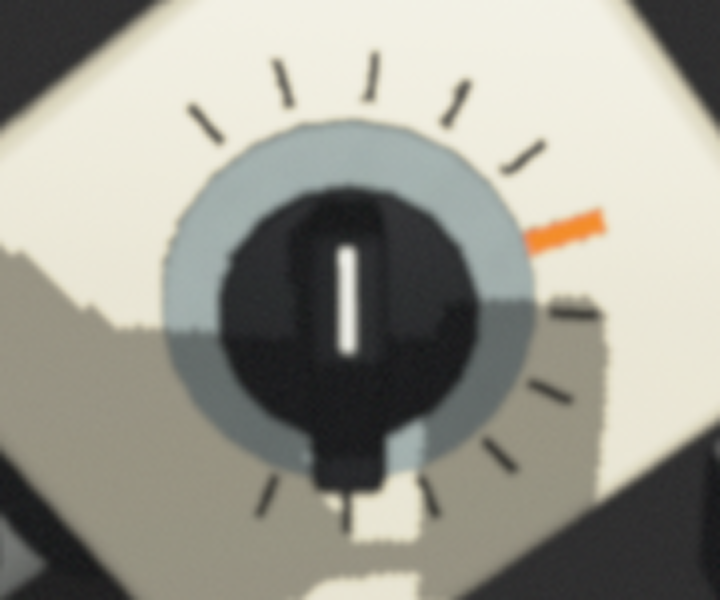

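```bash
python3 -m handwheel '[{"delta_pos":[0,40,0],"yaw":0},{"delta_pos":[0,75,0],"yaw":0},{"delta_pos":[0,87,0],"yaw":0},{"delta_pos":[0,87,0],"yaw":0},{"delta_pos":[0,87,0],"yaw":0},{"delta_pos":[0,87,0],"yaw":0}]'
python3 -c "
from h import *
st(); snap('wrist','w13')"
```

```text
time: 14.3
tool_pos: [0.5494, 0.1372, 0.1531]
ee_rot: [-1.573, -0.004, 0.806]
wrist_force: [-0.2, 0.1, 0.7]
width: 0.0939
14.3 pos [0.5494 0.1372 0.1531] rot [-1.5734 -0.0035  0.8058] F [-0.16  0.12  0.72] w 0.0939 q [ 0.14  0.14  1.42  0.    1.58 -0.66]
```

View pics/w13.png

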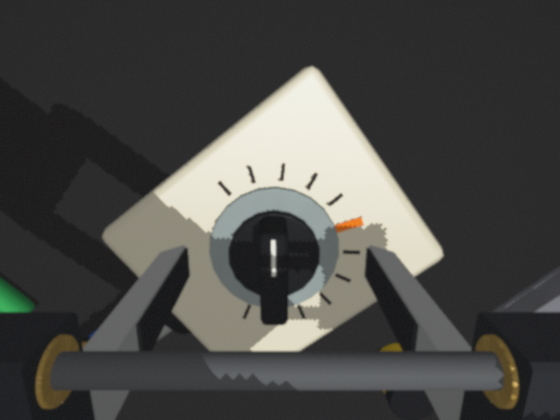

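```bash
python3 -m handwheel '[{"delta_pos":[-0.8,2,0],"yaw":0},{"delta_pos":[-0.8,2,0],"yaw":0},{"delta_pos":[-0.8,2,0],"yaw":0},{"delta_pos":[-0.8,2,0],"yaw":0},{"delta_pos":[-0.8,2,0],"yaw":0},{"delta_pos":[-0.8,2,0],"yaw":0},{"delta_pos":[-0.8,2,0],"yaw":0},{"delta_pos":[-0.8,2,0],"yaw":0}]' 255;python3 -m handwheel '[{"delta_pos":[0,0,0],"yaw":0},{"delta_pos":[0,0,0],"yaw":0},{"delta_pos":[0,0,0],"yaw":0}]'
```

```text
time: 15.15
tool_pos: [0.5475, 0.1364, 0.1485]
ee_rot: [-1.571, -0.0, 0.806]
wrist_force: [-0.8, -1.0, 0.7]
width: 0.0338
time: 15.45
tool_pos: [0.5476, 0.1366, 0.1485]
ee_rot: [-1.571, -0.001, 0.806]
wrist_force: [0.4, 0.5, -0.1]
width: 0.0139
```

```bash
python3 -m handwheel '[{"delta_pos":[0,0,0],"yaw":0.1},{"delta_pos":[0,0,0],"yaw":0.22},{"delta_pos":[0,0,0],"yaw":0.34},{"delta_pos":[0,0,0],"yaw":0.46},{"delta_pos":[0,0,0],"yaw":0.58},{"delta_pos":[0,0,0],"yaw":0.7},{"delta_pos":[0,0,0],"yaw":0.82},{"delta_pos":[0,0,0],"yaw":0.94},{"delta_pos":[0,0,0],"yaw":1.06},{"delta_pos":[0,0,0],"yaw":1.16},{"delta_pos":[0,0,0],"yaw":1.22},{"delta_pos":[0,0,0],"yaw":1.23}]';python3 -m handwheel '[{"delta_pos":[0,0,0],"yaw":0},{"delta_pos":[0,0,0],"yaw":0},{"delta_pos":[0,0,0],"yaw":0}]'
python3 -c "
from h import *
st(); snap('wrist','w14');st()"
```

```text
time: 16.65
tool_pos: [0.5502, 0.1371, 0.1486]
ee_rot: [-1.567, -0.005, -0.425]
wrist_force: [7.3, 1.2, -3.0]
width: 0.0137
time: 16.95
tool_pos: [0.5502, 0.137, 0.1486]
ee_rot: [-1.567, -0.005, -0.424]
wrist_force: [7.8, 1.9, -3.0]
width: 0.0138
16.95 pos [0.5502 0.137  0.1486] rot [-1.5667 -0.0051 -0.424 ] F [ 7.82  1.94 -2.99] w 0.0138 q [0.14 0.14 1.43 0.   1.57 0.57]
17.0 pos [0.5502 0.137  0.1486] rot [-1.5667 -0.0051 -0.424 ] F [ 7.83  1.57 -2.73] w 0.0142 q [0.14 0.14 1.43 0.   1.57 0.57]
```

View pics/w14.png

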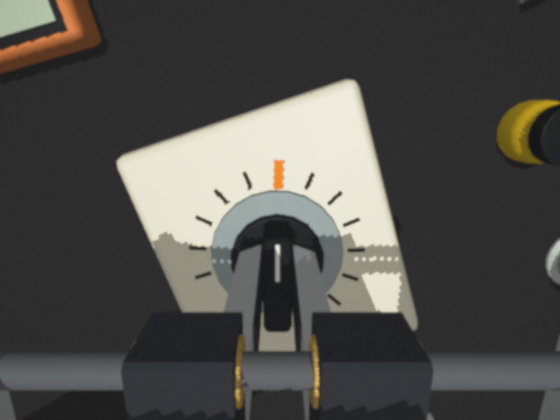

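```bash
python3 -m handwheel '[{"delta_pos":[1.8,0,0.8],"yaw":0},{"delta_pos":[1.8,0,0.8],"yaw":0}]'; python3 -m handwheel '[{"delta_pos":[0,0,0],"yaw":0},{"delta_pos":[0,0,0],"yaw":0},{"delta_pos":[0,0,0],"yaw":0},{"delta_pos":[0,0,0],"yaw":0},{"delta_pos":[0,0,0],"yaw":0},{"delta_pos":[0,-30,0],"yaw":0},{"delta_pos":[0,-75,0],"yaw":0},{"delta_pos":[0,-110,0],"yaw":0},{"delta_pos":[0,-110,0],"yaw":0},{"delta_pos":[0,-110,0],"yaw":0},{"delta_pos":[0,-110,0],"yaw":0}]' 0
python3 -c "
from h import *
st(); s=snap('wrist','w15');snap('side','side15');snap('scene','scene15')
cv2.imwrite('pics/c16.png',cv2.resize(s['image'][120:270,190:370,::-1],None,fx=4,fy=4,interpolation=cv2.INTER_CUBIC))"
```

```text
time: 17.2
tool_pos: [0.5503, 0.137, 0.1486]
ee_rot: [-1.569, -0.001, -0.424]
wrist_force: [3.7, 3.3, -1.5]
width: 0.0138
time: 18.3
tool_pos: [0.5487, 0.1362, 0.2566]
ee_rot: [-1.573, 0.003, -0.424]
wrist_force: [-0.2, -0.1, -0.4]
width: 0.0937
18.3 pos [0.5487 0.1362 0.2566] rot [-1.5725  0.0027 -0.424 ] F [-0.19 -0.07 -0.44] w 0.0937 q [ 0.14  0.12  1.23 -0.    1.79  0.57]
```

View pics/c16.png

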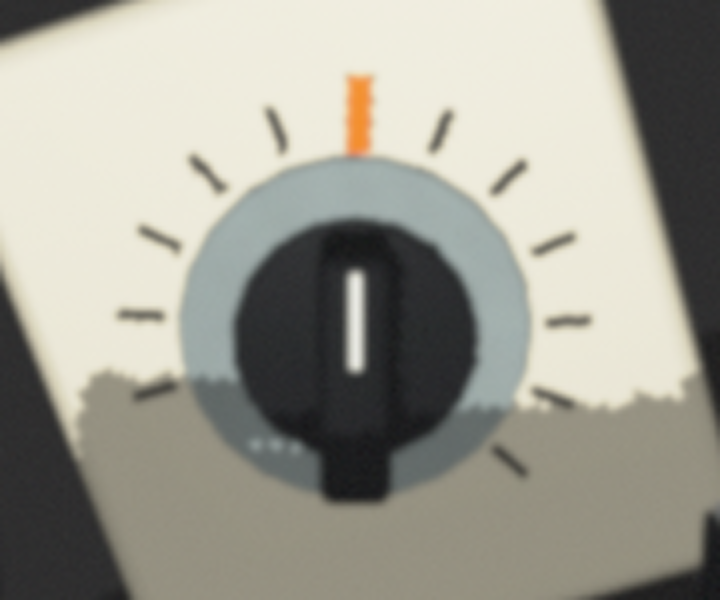

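View pics/side15.png

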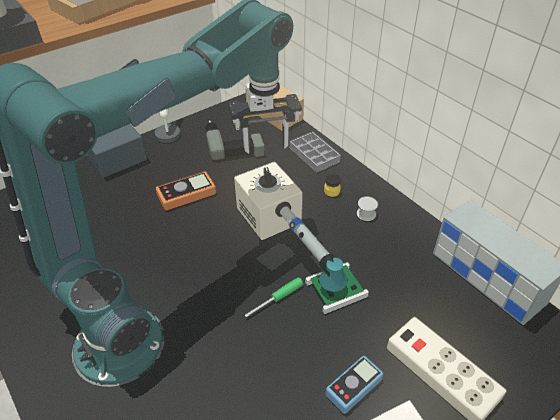

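View pics/scene15.png

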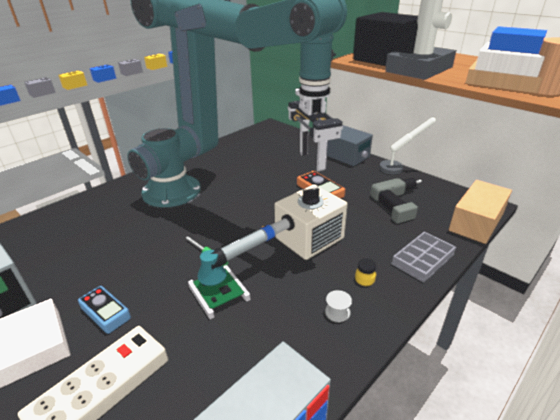

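```bash
python3 -c "
from h import *
s=load('w15');im=s['image'].astype(int)
g=im.min(2); m=g>150; m[:185]=0;m[215:]=0;m[:,270:290]&=True;m[:,:272]=0;m[:,286:]=0
ys,xs=np.where(m);a=np.array([atz(s,x,y,.174)[:2] for x,y in zip(xs,ys)]);c=a.mean(0);u=np.linalg.svd(a-c)[2][0];p=np.arctan2(u[1],u[0])%np.pi
m=(im[...,0]>180)&(im[...,2]<120)&(im[...,1]<190); m[:130]=0;m[162:]=0;m[:,:265]=0;m[:,295:]=0
ys,xs=np.where(m);b=np.array([atz(s,x,y,.13)[:2] for x,y in zip(xs,ys)]);o=b.mean(0);v=np.linalg.svd(b-o)[2][0]
print(len(a),len(b),'ptr ang',p,'orange line ang',np.arctan2(v[1],v[0])%np.pi,'orange',o)
for C in ([.5485,.1368],[.548,.1365],atz(s,278.5,201,.137)[:2]): d=o-C;print(C,np.hypot(*d),np.arctan2(d[1],d[0]))
"
```

```text
96 94 ptr ang 1.1483897905762064 orange line ang 1.1187628371143847 orange [0.56774825 0.17611449]
[0.5485, 0.1368] 0.04377355469225935 1.1155056871219804
[0.548, 0.1365] 0.044263992550900896 1.1083406683737935
[0.54969416 0.13711359] 0.04297697205451469 1.1372544756915373
```

```bash
python3 -c "
from h import *
s=load('w11');d=np.array([-.0944,-.9955])
a=atz(s,257,159,.111);b=atz(s,259,208,.1105);print((b-a)[:2]@d)
s=load('w1');a=atz(s,306.3,208.7,.111);b=atz(s,304.9,254.3,.112);print((b-a)[:2]@d)
"
python3 - <<'E'
from h import *
im=cv2.imread('pics/w11.png');cv2.imwrite('pics/c17.png',cv2.resize(im[120:240,220:330],None,fx=5,fy=5,interpolation=cv2.INTER_CUBIC))
E
```

```text
0.0430118059801307
0.04337569741399857
```

View pics/c17.png

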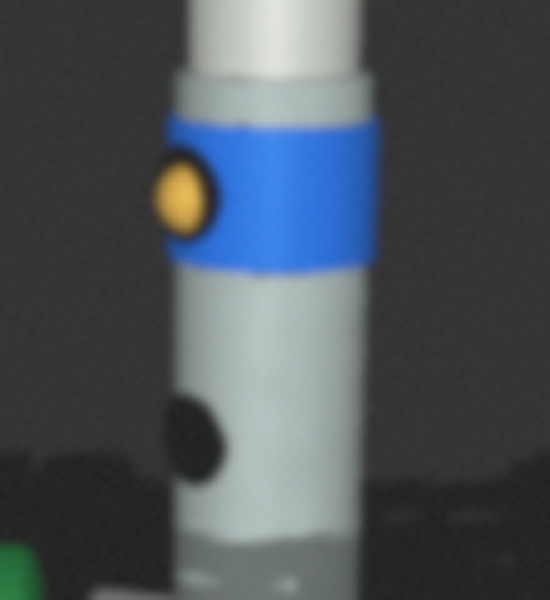

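The button is centred in the collar's hole, and the collar still stands about 43 mm from the first hole, as it did before. I'll hand the job in.

```bash
python3 -c "
from h import *
st(); print(robot.close_job())"
```

```text
18.45 pos [0.5486 0.1362 0.2564] rot [-1.5728  0.0033 -0.4241] F [-0.89  0.1   0.02] w 0.0939 q [0.14 0.12 1.23 0.   1.79 0.57]
the job is handed in; nothing more can be done
None
```

The job is handed in at 18.45 s, well under the 51 s limit. The button is locked in the blue collar's hole and the dial pointer stands on the orange mark.

- **Tube:** On the first grip the fingers slid up off the round tube before the sleeve came free. I gripped again while pressing down with about 20 N. That held the button flush, and I drew the sleeve out about 40 mm and stopped at the click. The last pictures show the button centred and out in the collar's hole.
- **Collar:** Its hole measures about 43.0 mm from the first hole now and 43.4 mm before the pull, so it did not slip beyond measuring error. The pull was at most about 4 N around the click. The highest wrist force I read was about 36 N, during the first slip.
- **Dial:** I turned it clockwise by 1.23 rad, to about 1.90. The checks disagree slightly. The gripper angle and the box's measured direction agree to about 0.001 rad, but the orange mark as measured in the last picture lies 0.01 to 0.04 rad from the pointer. I left it because the picture shows the pointer on the mark.
- **Other things on the bench:** In the final scene and side views none of them looks moved. The arm is clear, with the gripper open above the box and touching nothing.

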